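# Vent the vacuum chamber and take off its lid

### The job

The small steel vacuum chamber on the bench is still sealed. Open the slanted vent tap on its domed lid by a quarter turn anticlockwise to let the air in, and only then lift the lid off level by its black knob and lay it gently, flat and knob up, in the round cork-lined wooden dish. Leave the chamber's contents and everything else on the bench as they are.

Things in the scene. Friction and masses are not known exactly. Their poses are not given: they have to be found in the camera images.
- chamber: round steel vacuum pot, fixed to the bench, 168 mm over its flange, 80 mm high to the flange's top, on which the lid's rim rests; a 5 mm high collar centres the lid with about 3 mm play, and a small keeper tab behind the tap reaches 26 mm above the flange. Origin at the centre of its underside, z up; hose nozzle at +x
- lid: loose domed aluminium lid, 160 mm across, 60 mm high, about 0.45 kg, hollow below, knob on top. Origin at the centre of its rim's plane (underside); z up, the tap stands on its -x side. While the tap is shut the lid is held down as if by vacuum; with the tap open past about 1 rad it lifts straight up; raise it 30 mm or more before moving sideways
- lid_knob (a point): point to grip on the lid's black round knob: on the lid's axis, 86 mm above the rim's plane; axes as the lid's. The knob's head is 34 mm in diameter, straight from 10 mm below to 11 mm above this point; the lid's flat top is 26 mm below it. Fingers closing along the lid's y stay clear of the tap
- tap_grip (a point): centre of the tap's bar handle, steel, 10 mm thick, 42 mm long, 22 mm high along the tap's axis. z: the tap's axis, leaning 35 degrees from vertical, outward from the lid's middle; y: along the bar; x: across its thickness (turns with the tap). The lid's slope, square to z, is 33 mm below this point along z. It is 71 mm from the lid's axis, 74 mm above the rim's plane
- tap (a joint): turn of the vent tap, rad: 0 shut (bar lying across, level), 1.57 open at its stop (bar in line with the lid's middle). Starts at 0 to 0.2. Grows anticlockwise seen from outside along its axis (positive about tap_grip's z). Friction about 0.06 N m, stays where it is left. Counts as open past 1.15
- lid_rest: shallow round wooden dish with a cork floor, fixed to the bench, 196 mm across; its flat floor, 184 mm across, is 10 mm above the bench and its raised edge 16 mm. Origin at the centre of its underside, on the bench, z up
- mortar: white mortar, 68 mm across and 44 mm high, standing in the chamber; the contents, not to be disturbed. Origin at the centre of its underside
- beaker_50: bystander: small beaker, 43 mm across, 57 mm high, between the chamber and the dish. Origin at the centre of its underside
- timer: bystander: flat timer, 58x62x20 mm, between the chamber and the dish. Origin at the centre of its underside
- weight_1: bystander: balance weight, 32 mm across, 36 mm high, in front, between the chamber and the dish. Origin at the centre of its underside
- bottle_1: bystander: brown bottle with a cap, 62 mm across, 105 mm high, behind. Origin at the centre of its underside
- bottle_4: bystander: white bottle, 66 mm across, 130 mm high, behind. Origin at the centre of its underside

How it is judged:
By the outcome, as a careful person would: the job done as asked, in the order asked, and still so for the second after the job is handed in, with the robot touching nothing.
It also fails if it takes over 58 s, if anything falls off the work surface, if the arm or the gripper's body presses on something with over 40 N, if the wrist force passes 120 N, or if a joint passes its speed limit or range.

### The arm

A 6-joint arm with a two-finger parallel gripper is mounted at the origin on a cart in front of the work surface, level with it; the furniture and walls round the work are solid. World frame = base frame: x ahead of the robot, y to its left, z up, the work surface at z = 0. Lengths are in m, angles in rad, forces in N, time in s.
With the tool pointing down it reaches from about 0.25 to 0.725 m from the base axis. Payload 4 kg.
Tool frame: the origin (TCP) lies midway between the tips of the shut fingers; the grasp point (between the pads) lies 19 mm behind it; z points along the fingers, y is the line along which they close (so a half turn about z gives the same grasp; the last joint's range is limited). The gripper opens to 85 mm and grips with 20 to 120 N. Pads are 22 mm wide; open, the fingers measure 114 mm over their backs; the gripper's body (76 mm by 85 mm) begins 54 mm behind the grasp point. The pads swing forward as they close: fully open they stand 13 mm farther back than shut.
Start: joints at [-1.199, 0.241, 0.005, 1.335, 0, 1.571], TCP at [0.182, -0.466, 0.231] pointing down, gripper open.
Joint ranges: [-2.72, 2.72], [-1.05, 1.87], [-1.09, 1.28], [-1.99, 2.15], [-1.42, 1.44], [-3.14, 3.14]. Speed limits (rad/s): [2.79, 2.79, 3.14, 3.14, 3.14, 3.14].

### API

Orientations are given as a unit quaternion [x, y, z, w].
In Python, from workcell import get_obs, camera, job_done, silhouettes gives the robot as it stands. The module is installed in compiled form; this text tells all that it offers.
- The arm moves only by the tool drive_tool, never from a script. Its argument "increments" is a list of rows, each a list of 3 entries, a list of its own where there are three numbers: the shift along the world's x, y, z in mm, then the turn, a rotation vector about the world's x, y, z in degrees, then the opening, from 0 (shut) to 1 (fully open). A call has 1 to 8 rows; each row shifts and turns the commanded pose from where the row before left it; what a row does not reach is not made up. A row lasts 1/12 s, in which the tool goes at most 41.7 mm and 7.16 degrees, less where a joint would pass 70% of its speed; a pose out of reach is approached as far as the arm can. A call is refused whole if a number of a shift passes 41.7 or a number of a turn 7.16, either way. A call with a gripper value outside its range is refused whole. The fingers move at their own pace and stop on an object; the grip force is fixed at half the most. Time passes only in rows, so rows that do not move let the fingers close. It gives the time, the measured TCP pose, the force, the opening and the grip force at its end, in the units of the state.
- get_obs(): the state, without advancing time (a new reading comes with each control period).
- camera(name): name is "side" or "top"; returns a dict with "image" (420x560x3 uint8, red, green, blue), "K" (3x3 intrinsics, pixels), "view" (4x4, takes a point from world to camera coordinates). Camera axes: x right, y down, z forward; pixel columns grow to the right and rows downward; lengths in m; the calibration is good to about 2 mm. A picture is of the moment at which its call begins. There is no depth.
- job_done(): hands the job in; it is judged then, once.
Trained networks look in a picture, given as the dict that the camera call returned (one of the last four; its "shot" number tells which), for a name from the list of things; names that differ only in an ending like _2 or _b are one class to them, and where a whole thing is asked for, a point or a joint stands for the part that bears it (a point fixed in the world has none). Each returns a list of dicts, best first, with "conf" (0 to 1); they miss things now and then, are a little off and sometimes report something else, mostly with a low value. They report only what shows in the picture. A call takes as long as a camera call.
- silhouettes(query, picture): "region" (420x560 bool, what is visible of it) and "bbox" ([left, top, right, bottom] in pixels, round what is visible of it).
The state is a dict: "clock": time; "joint_pos": joint angles; "joint_vel": joint speeds; "tau": joint torques, N m; "eef_pos": TCP position; "tool_rot": TCP orientation; "ft_force": force on the tool from outside, world axes, zero at the start; "ft_torque": the same for the moment, N m; "grip_width": finger opening in m; "grasp_force": force on a finger pad.
Only numpy, scipy, OpenCV 4.12 (cv2) and the standard library are available. Lean on these libraries where they do the work, as an engineer would, in place of code of your own. Each camera call takes 0.05 s, during which the arm holds its last target. There are 200 camera calls.

## Working session

There is one attempt and no reset: what is moved stays moved. The work goes in short steps, Python scripts to look and compute and a tool call to move; the robot and the scene stay as the last step left them, time stands still between calls to the robot, and variables do not carry over. Pictures are saved under pics/ and viewed, at most 13 in all, crops included, and the job is handed in when it is done.

Besides the shell and the picture viewer there is one more tool, called after "Call:" as a command line: name --argument value ..., lists and objects as JSON in quotes. drive_tool: Moves the arm, as the interface text tells. Its arguments: {"type":"object","properties":{"increments":{"type":"array"}},"required":["increments"]}

```bash
mkdir -p pics; cat > h.py <<'E'
import numpy as np, cv2
from workcell import *
def px(c,p):
    q=c["view"]@np.r_[p,1]; u=c["K"]@q[:3]; return u[:2]/u[2]
def onplane(c,uv,z):
    V=c["view"];R=V[:3,:3];o=-R.T@V[:3,3];d=R.T@np.linalg.inv(c["K"])@np.r_[uv,1]
    return o+d*(z-o[2])/d[2]
def save(c,n): cv2.imwrite(n,cv2.cvtColor(c["image"],cv2.COLOR_RGB2BGR))
E
python3 - <<'E'
from h import *
o=get_obs();print(o)
for n in("side","top"):
    c=camera(n);save(c,f"pics/{n}0.png");V=c["view"];print(n,-V[:3,:3].T@V[:3,3],V[2,:3])
    for q in["chamber","lid","lid_knob","tap_grip","lid_rest","beaker_50","timer","weight_1","bottle_1","bottle_4"]:
        for s in silhouettes(q,c)[:2]:
            m=s["region"];ys,xs=np.nonzero(m);print(q,round(s["conf"],2),s["bbox"],m.sum(),xs.mean().round(1),ys.mean().round(1),onplane(c,[xs.mean(),ys.mean()],0.0).round(3))
E
```

```text
{'clock': 0.0, 'joint_pos': array([-1.19901534e+00,  2.41414985e-01,  3.74707763e-03,  1.33517679e+00,
        5.29920541e-06,  1.57082048e+00]), 'joint_vel': array([-0.00081443, -0.00119963, -0.00137648, -0.00157486, -0.00054412,
        0.00023793]), 'tau': array([-9.15453129e-04, -3.72314751e+01,  2.52409619e+01,  1.69904408e-02,
       -1.02600573e-04,  4.02776799e-07]), 'eef_pos': array([ 0.18141688, -0.46527025,  0.23042065]), 'tool_rot': array([ 9.82773775e-01,  1.84809792e-01, -1.86699829e-04, -1.00702759e-03]), 'ft_force': array([ 0.08514272, -0.68760983, -1.09597504]), 'ft_torque': array([-0.00943122, -0.00320902, -0.04199166]), 'grasp_force': 0.0, 'grip_width': 0.08514325450129884}
side [0.24216702 0.54470042 0.61682821] [ 0.4380818  -0.67831641 -0.58989083]
chamber 0.91 [199.6, 284.8, 295.0, 336.8] 1726 253.6 316.5 [0.55  0.178 0.   ]
chamber 0.51 [209.5, 168.0, 239.2, 223.9] 1220 223.4 196.1 [ 0.862 -0.114  0.   ]
lid 0.67 [207.1, 240.8, 294.1, 309.3] 5174 251.9 274.6 [0.618 0.09  0.   ]
lid_knob 0.95 [210.7, 235.3, 295.8, 310.8] 5209 252.0 274.5 [0.618 0.089 0.   ]
tap_
[... 1248 characters left out ...]
17.6, 239.5, 231.4, 254.4] 127 224.2 242.5 [0.514 0.146 0.   ]
lid_rest 0.9 [307.7, 205.4, 381.1, 281.0] 4395 344.8 242.4 [ 0.512 -0.173  0.   ]
beaker_50 0.54 [266.9, 230.2, 285.6, 242.8] 230 276.5 236.6 [0.529 0.008 0.   ]
timer 0.78 [271.6, 176.7, 293.5, 202.8] 491 281.0 190.5 [ 0.653 -0.005  0.   ]
weight_1 0.47 [274.5, 263.4, 288.3, 276.5] 88 279.5 270.5 [0.44 0.   0.  ]
bottle_1 0.97 [285.3, 114.0, 312.5, 147.5] 747 297.1 130.9 [ 0.819 -0.05   0.   ]
bottle_1 0.76 [225.1, 122.1, 248.7, 149.9] 574 236.3 136.2 [0.805 0.116 0.   ]
bottle_4 0.97 [285.3, 114.0, 312.5, 147.5] 747 297.1 130.9 [ 0.819 -0.05   0.   ]
bottle_4 0.76 [225.1, 122.1, 248.7, 149.9] 574 236.3 136.2 [0.805 0.116 0.   ]
```

```bash
python3 -c "
import cv2,numpy as np
"; ls pics
```

```text
side0.png
top0.png
```

View pics/side0.png

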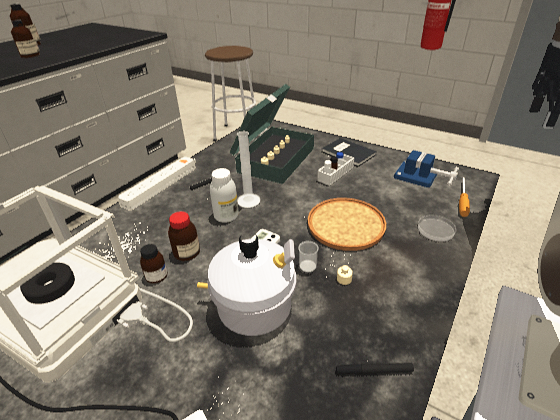

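View pics/top0.png

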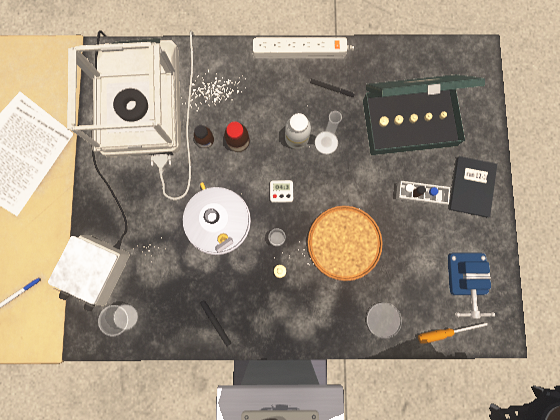

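```bash
python3 - <<'E'
from h import *
a=cv2.imread("pics/side0.png")[225:345,190:320];b=cv2.imread("pics/top0.png")[170:270,170:270]
a=cv2.resize(a,(520,480),interpolation=2)
cv2.imwrite("pics/c1.png",a);cv2.imwrite("pics/c2.png",cv2.resize(b,(500,500),interpolation=2))
E
```

```text
(no output)
```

View pics/c1.png

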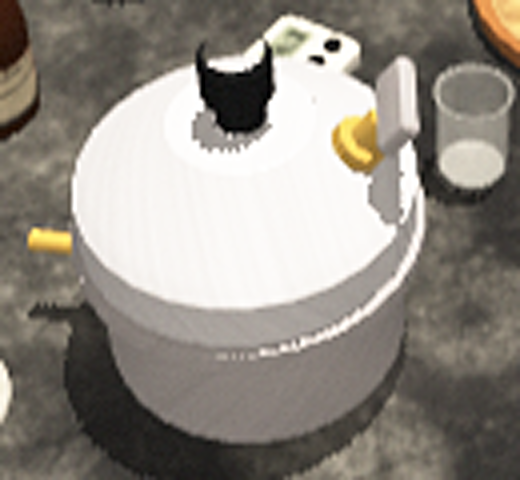

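View pics/c2.png

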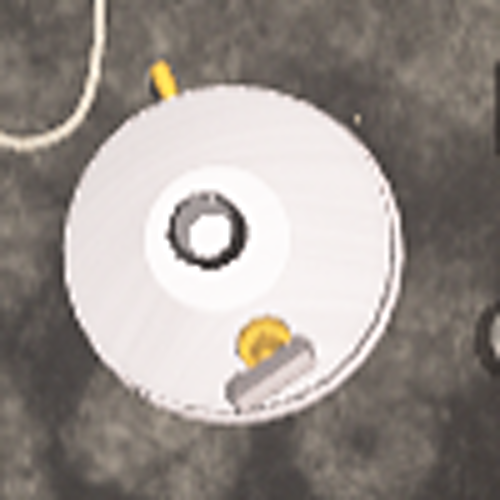

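```bash
cat >> h.py <<'E'
from scipy.spatial.transform import Rotation as Ro
from scipy.optimize import least_squares,minimize
def tapframe(p,t=None,zr=0.08):
    cx,cy,yaw,tt=p; t=tt if t is None else t
    s,c=np.sin(np.radians(35)),np.cos(np.radians(35))
    R0=np.array([[c,0,-s],[0,1,0],[s,0,c]])
    L=Ro.from_euler('z',yaw).as_matrix()
    return np.array([cx,cy,zr])+L@[-.071,0,.074], L@R0@Ro.from_euler('z',t).as_matrix()
def hull(c,p):
    o,R=tapframe(p); q=[px(c,o+R@[a*.005,b*.021,d*.011]) for a in(-1,1) for b in(-1,1) for d in(-1,1)]
    return cv2.convexHull(np.float32(q))[:,0]
E
python3 - <<'E'
from h import *
C={n:camera(n) for n in("side","top")}
ct=C["top"]
masks={}
for n,c in C.items():
    s=silhouettes("tap_grip",c)[0];masks[n]=s["region"];ys,xs=np.nonzero(s["region"]);print(n,s["conf"],s["bbox"],xs.mean(),ys.mean())
def circ(c,p,r,z): 
    a=np.linspace(0,2*np.pi,73);return np.array([px(c,[p[0]+r*np.cos(x),p[1]+r*np.sin(x),z]) for x in a])
obs={"top":[224.0,244.3],"side":[289.3,250.8]}
def f(p):
    r=list(px(ct,[p[0],p[1],.177])-[211.6,216.4])
    for n in obs: r+=list(hull(C[n],p).min(0)/2+hull(C[n],p).max(0)/2-obs[n])
    h=hull(ct,p); r+=list(h.min(0)-[215,237]) ; r+=list(h.max(0)-[233,252.5])
    h=hull(C["side"],p); r+=list(h.min(0)-[284,238.8]) ; r+=list(h.max(0)-[294,261])
    return r
s=least_squares(f,[.57,.15,.4,.1]);print(s.x,np.round(s.fun,1))
# rim from lid centre, independent
for n,z in(("top",.08),("side",.08)):
    e=circ(C[n],s.x,.084,z);print(n,e.min(0),e.max(0))
out=[]
for n,b in(("side",(190,225,320,345)),("top",(170,170,270,270))):
    k=4;im=cv2.cvtColor(C[n]["image"],4)[b[1]:b[3],b[0]:b[2]];im=cv2.resize(im,None,fx=k,fy=k,interpolation=2)
    d=lambda P,col:cv2.polylines(im,[np.int32((P-np.array(b[:2])+.5)*k)],True,col,1)
    d(hull(C[n],s.x),(0,0,255));d(circ(C[n],s.x,.084,.08),(0,255,0));d(circ(C[n],s.x,.017,.177),(255,0,0))
    cs,_=cv2.findContours(masks[n].astype(np.uint8),0,2)
    for q in cs:d(q[:,0],(0,200,255))
    out.append(cv2.copyMakeBorder(im,0,480-im.shape[0],0,0,0))
im=np.hstack(out);cv2.imwrite("pics/ov1.png",cv2.resize(im,(800,int(im.shape[0]*800/im.shape[1]))))
E
```

```text
side 0.78 [279.4, 238.9, 297.2, 263.4] 287.25773195876286 252.72852233676977
top 0.44 [215.9, 234.4, 234.5, 254.8] 223.73821989528795 242.47120418848166
[0.56673984 0.152549   0.4        0.1       ] [ 0.5 -2.6  1.1 -1.  -1.   0.5  0.5 -1.9  1.8 -1.  -2.3 -0.9  0.9  3.7]
top [184.00024343 185.78957024] [251.62052353 252.94879121]
side [206.78235493 246.20448399] [296.05647909 312.71558782]
```

View pics/ov1.png

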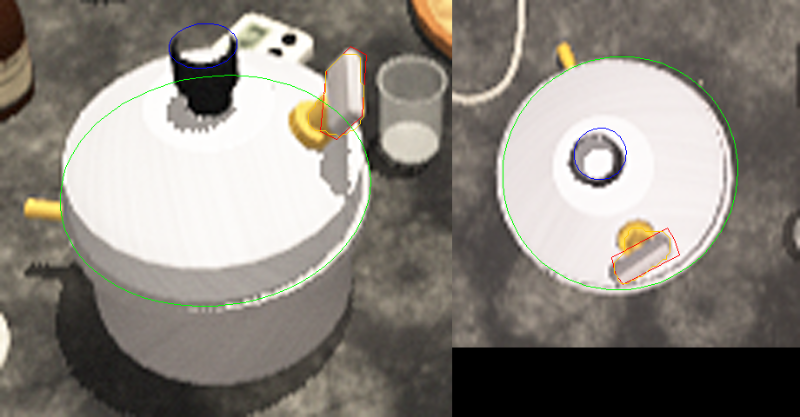

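```bash
sed -i 's/return cv2.convexHull(np.float32(q))\[:,0\]/return np.array(q)/' h.py
cat > fit.py <<'E'
from h import *
C={n:camera(n) for n in("side","top")}
ct=C["top"];cs=C["side"]
def circ(c,p,r,z): 
    a=np.linspace(0,2*np.pi,73);return np.array([px(c,[p[0]+r*np.cos(x),p[1]+r*np.sin(x),z]) for x in a])
def f(p):
    r=list(px(ct,[p[0],p[1],.177])-[211.4,216.2])
    e=circ(ct,p,.084,.08); r+=list((e.min(0)+e.max(0))/2-[217,220.8])
    e=circ(cs,p,.017,.177); r+=[(e.min(0)+e.max(0))[0]/2-248.3]
    e=circ(cs,p,.084,.08); r+=[e.max(0)[0]-296,e.max(0)[1]-313]
    # handle
    h=hull(ct,p); r+=list(h.min(0)-[214.8,236.8]) +list(h.max(0)-[233,252.5])
    h=hull(cs,p); r+=list(h.min(0)-[283.8,238.8]) +list(h.max(0)-[294.3,261])
    return r
s=least_squares(f,[.57,.15,.4,.1]);print(s.x,np.round(s.fun,1))
out=[]
for n,b in(("side",(190,225,320,345)),("top",(170,170,270,270))):
    k=5;im=cv2.cvtColor(C[n]["image"],4)[b[1]:b[3],b[0]:b[2]];im=cv2.resize(im,None,fx=k,fy=k,interpolation=2)
    d=lambda P,col:cv2.polylines(im,[np.int32((P-np.array(b[:2])+.5)*k)],True,col,1)
    d(cv2.convexHull(np.float32(hull(C[n],s.x)))[:,0],(0,0,255));d(circ(C[n],s.x,.084,.08),(0,255,0));d(circ(C[n],s.x,.017,.177),(255,0,0))
    out.append(cv2.copyMakeBorder(im,0,600-im.shape[0],0,0,0))
im=np.hstack(out);cv2.imwrite("pics/ov2.png",cv2.resize(im,(800,int(im.shape[0]*800/im.shape[1]))))
# dish: rim circle at z=.016, r=.098
for c in(ct,cs):
    m=silhouettes("lid_rest",c)[0]["region"].astype(np.uint8);q,_=cv2.findContours(m,0,1);q=max(q,key=len)[:,0]
    P=np.array([onplane(c,v,.016)[:2] for v in cv2.convexHull(q)[:,0]])
    A=np.c_[2*P,np.ones(len(P))];z=np.linalg.lstsq(A,(P**2).sum(1),rcond=None)[0];print("dish",z[:2],np.sqrt(z[2]+z[0]**2+z[1]**2))
E
python3 fit.py
```

```text
[0.56431192 0.15427156 0.43461284 0.1111456 ] [-0.1 -1.3  0.1 -0.5  0.2  0.7  1.   0.9 -1.4  2.  -0.1 -0.8 -0.9  0.9
  3.9]
dish [ 0.51222693 -0.17008362] 0.09730554612451561
dish [ 0.51036361 -0.16394791] 0.10087108199547525
```

View pics/ov2.png

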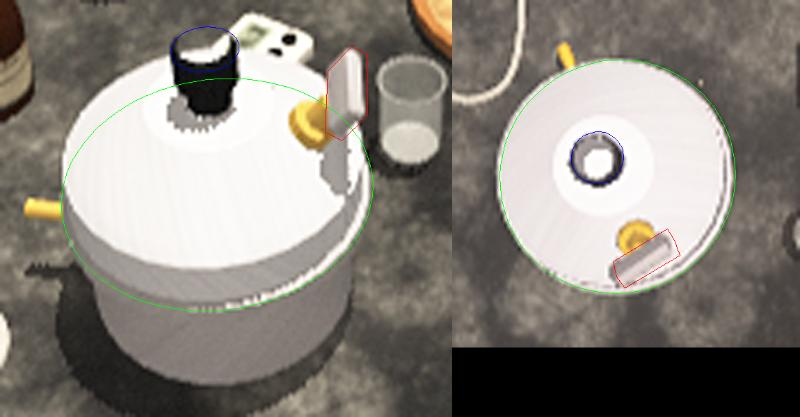

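```bash
sed -i 's/294.3,261\]/294,264.5]/; s/\[233,252.5\]/[232.8,253]/; s/h.min(0)-\[214.8,236.8\]/h.min(0)-[214.8,237]/' fit.py
cat >> fit.py <<'E'
for z in(.04,.06,.08):
    q=onplane(ct,[201.8,182.6],z)[:2]-s.x[:2];print("noz top",np.arctan2(q[1],q[0]),np.hypot(*q))
    q=onplane(cs,[197.5,284.6],z)[:2]-s.x[:2];print("noz side",np.arctan2(q[1],q[0]),np.hypot(*q))
o,R=tapframe(s.x);print(o,R)
for q,z in(("beaker_50",.03),("timer",.02),("weight_1",.02)):
  for c in(ct,cs):
    m=silhouettes(q,c)
    if m: ys,xs=np.nonzero(m[0]["region"]);print(q,onplane(c,[xs.mean(),ys.mean()],z))
E
python3 fit.py
```

```text
[0.5643199  0.15383188 0.38994925 0.17063887] [ 0.1 -1.3  0.3 -0.5  0.3  0.8  0.8  0.  -1.1  0.9  0.  -0.8  0.1  1.1
  1.7]
dish [ 0.51209532 -0.16998099] 0.09756724621906865
dish [ 0.50991246 -0.16361471] 0.10081278215115537
noz top 0.43072128110192875 0.11344892237438585
noz side 0.3851613574484959 0.11485065568917235
noz top 0.4173819920494548 0.10825951231996059
noz side 0.5425113616093822 0.10692977286353184
noz top 0.40270240804721785 0.1030913028580466
noz side 0.7198352485487016 0.10202762130662264
[0.49864999 0.12684183 0.154     ] [[ 0.68210053 -0.50327971 -0.53051711]
 [ 0.46393505  0.85861676 -0.2180402 ]
 [ 0.56524609 -0.09740015  0.81915204]]
beaker_50 [0.52720655 0.00637995 0.03      ]
beaker_50 [0.52574542 0.00510094 0.03      ]
timer [0.52806924 0.0076418  0.02      ]
timer [ 0.64755269 -0.01416066  0.02      ]
weight_1 [ 4.39598805e-01 -2.59353930e-04  2.00000000e-02]
weight_1 [0.43781023 0.00599225 0.02      ]
```

```bash
cat > tgt.py <<'E'
from h import *
np.set_printoptions(suppress=True,precision=1)
P=[.5643,.1538,.40,.15]
def tap_target(back,t=None):
    o,R=tapframe(P,t);return o+R[:,2]*(back-.019), np.c_[R[:,1],R[:,0],-R[:,2]]
def delta(p,R,name=""):
    o=get_obs();d=(p-o["eef_pos"])*1000
    r=(Ro.from_matrix(R)*Ro.from_quat(o["tool_rot"]).inv()).as_rotvec(degrees=True)
    print(name,"mm",d,"deg",r,"|F",o["ft_force"],"tq",o["ft_torque"],"w",o["grip_width"],o["grasp_force"],"j",np.round(o["joint_pos"],2),"t",round(o["clock"],2))
E
python3 - <<'E'
from tgt import *
p,R=tap_target(.1);print(p*1000);delta(p,R)
E
```

```text
[456.1 108.1 220.4]
 mm [274.5 573.9 -10.9] deg [-18.2 -35.4  96.7] |F [0.1 0.1 1.3] tq [-0.   0.1  0. ] w 0.0854133559478 0.0 j [-1.2  0.2  0.   1.3  0.   1.6] t 2.0
```

Call:
drive_tool --increments '[[[10, 26, 15], [-1, -2, 5.4], 0.45], [[15, 32, 15], [-1, -2, 5.4], 0.45], [[15, 32, 15], [-1, -2, 5.4], 0.45], [[15, 32, 15], [-1, -2, 5.4], 0.45], [[15, 32, 10], [-1, -2, 5.4], 0.45], [[15, 32, 5], [-1, -2, 5.4], 0.45], [[15, 32, 0], [-1, -2, 5.4], 0.45], [[15, 32, 0], [-1, -2, 5.4], 0.45]]'

```text
clock: 2.67
eef_pos: [0.2971, -0.2144, 0.3071]
tool_rot: [0.833, 0.532, 0.122, 0.093]
ft_force: [-0.1, -0.0, 0.7]
grip_width: 0.0385
grasp_force: 0.0
```

Call:
drive_tool --increments '[[[15, 32, 0], [-1, -2, 5.4], 0.45], [[15, 32, 0], [-1, -2, 5.4], 0.45], [[15, 32, 0], [-1, -2, 5.4], 0.45], [[15, 32, 0], [-1, -2, 5.4], 0.45], [[15, 32, 0], [-1, -2, 5.4], 0.45], [[15, 32, 0], [-1, -2, 5.4], 0.45], [[15, 32, 0], [-1, -2, 5.4], 0.45], [[15, 32, 0], [-1, -2, 5.4], 0.45]]'

```text
clock: 3.33
eef_pos: [0.4167, 0.042, 0.3068]
tool_rot: [0.547, 0.789, 0.223, 0.169]
ft_force: [0.3, 0.0, -0.7]
grip_width: 0.0386
grasp_force: 0.0
```

```bash
python3 - <<'E'
from tgt import *
p,R=tap_target(.1);delta(p,R)
E
```

```text
mm [ 39.5  66.  -86.5] deg [-2.3 -3.5  9.9] |F [ 0.3  0.  -0.7] tq [-0.2  0.5  0. ] w 0.03855150685218365 0.0 j [-0.  -0.4 -0.5  0.9  0.2  1.2] t 3.33
```

Call:
drive_tool --increments '[[[8, 16, -16], [-1.1, -1.7, 5], 0.45], [[8, 16, -16], [-1.2, -1.8, 4.9], 0.45], [[8, 14, -16], [0, 0, 0], 0.45], [[8, 12, -16], [0, 0, 0], 0.45], [[7.5, 8, -22.5], [0, 0, 0], 0.45], [[0, 0, 0], [0, 0, 0], 0.45], [[0, 0, 0], [0, 0, 0], 0.45]]'

```text
clock: 3.92
eef_pos: [0.4549, 0.1064, 0.2182]
tool_rot: [0.468, 0.832, 0.235, 0.182]
ft_force: [-0.4, -0.0, -0.0]
grip_width: 0.0384
grasp_force: 0.0
```

```bash
python3 - <<'E'
from tgt import *
p,R=tap_target(.002);delta(p,R)
out=[]
for n in("side","top"):
    c=camera(n);im=cv2.cvtColor(c["image"],4)
    b=(190,190,350,340) if n=="side" else (170,170,300,310)
    im=cv2.resize(im[b[1]:b[3],b[0]:b[2]],(400,400),interpolation=2);out.append(im)
cv2.imwrite("pics/pre.png",np.hstack(out))
E
```

```text
mm [ 53.   23.5 -78.2] deg [ 0.  -0.4  0.2] |F [-0.4 -0.  -0. ] tq [-0.2  0.5 -0. ] w 0.03840920758202937 0.0 j [ 0.1 -0.2 -0.7  0.5  0.1  1.2] t 3.92
```

View pics/pre.png

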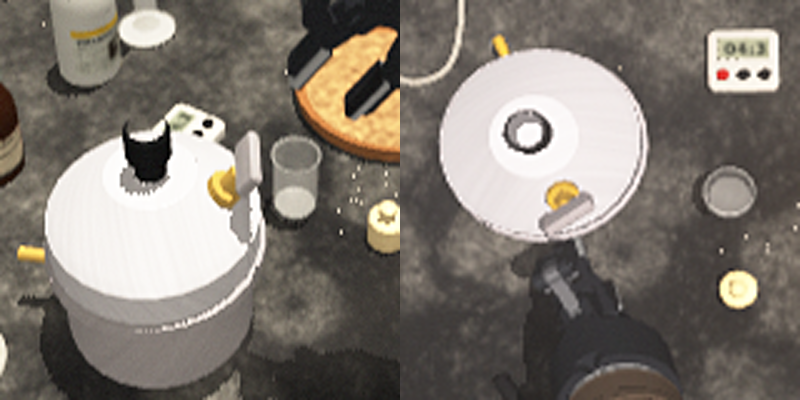

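The view shows the gripper at the lower right of the tap (top crop ~(570,280)), lined up with the bar at (568,213). I'll approach along the tap's axis.

Call:
drive_tool --increments '[[[8, 3.5, -12], [0, 0, 0], 0.45], [[10, 4.5, -15], [0, 0, 0], 0.45], [[10, 4.5, -15], [0, 0, 0], 0.45], [[9, 4, -13], [0, -0.4, 0], 0.45], [[7, 3, -10], [0, 0, 0], 0.45], [[5, 2, -7.5], [0, 0, 0], 0.45], [[4, 2, -5.7], [0, 0, 0], 0.45], [[0, 0, 0], [0, 0, 0], 0.45]]'

```text
clock: 4.68
eef_pos: [0.5101, 0.1294, 0.142]
tool_rot: [0.468, 0.83, 0.238, 0.187]
ft_force: [-0.1, 0.1, 0.2]
grip_width: 0.0385
grasp_force: 0.0
```

Call:
drive_tool --increments '[[[0, 0, 0], [0, 0, 0], 0.3], [[0, 0, 0], [0, 0, 0], 0.25], [[0, 0, 0], [0, 0, 0], 0.2], [[0, 0, 0], [0, 0, 0], 0.2]]'

```text
clock: 5.02
eef_pos: [0.5093, 0.1295, 0.1424]
tool_rot: [0.468, 0.83, 0.238, 0.187]
ft_force: [-0.8, -1.6, 0.0]
grip_width: 0.0174
grasp_force: 0.2
```

```bash
python3 - <<'E'
from tgt import *
p,R=tap_target(.002);delta(p,R)
out=[]
for n in("side","top"):
    c=camera(n);im=cv2.cvtColor(c["image"],4)
    b=(230,210,330,300) if n=="side" else (190,200,270,280)
    im=cv2.resize(im[b[1]:b[3],b[0]:b[2]],(400,400),interpolation=2);out.append(im)
cv2.imwrite("pics/at.png",np.hstack(out))
E
```

```text
mm [-1.4  0.4 -2.3] deg [-0.   0.3  0.3] |F [-0.8 -1.6  0. ] tq [-0.2  0.6  0. ] w 0.01740926756486715 0.15543775632977486 j [ 0.2  0.  -0.7  0.2  0.1  1.2] t 5.02
```

View pics/at.png

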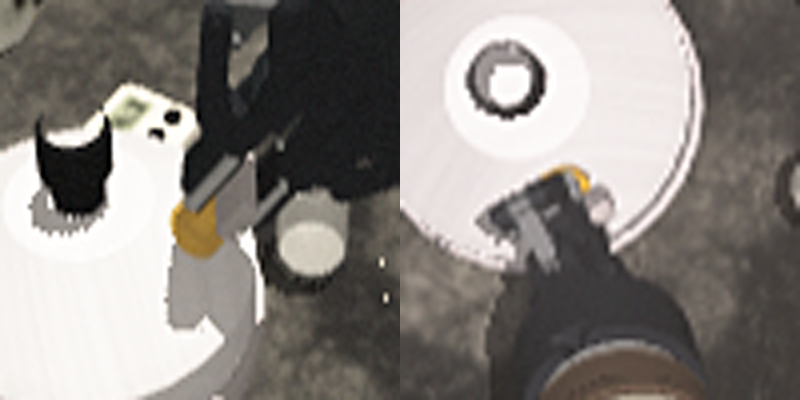

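Call:
drive_tool --increments '[[[-2.2, -1, -2], [0, 0, 0], 0.2], [[0, 0, 0], [0, 0, 0], 0.16], [[0, 0, 0], [0, 0, 0], 0.14], [[0, 0, 0], [0, 0, 0], 0.14]]'

```text
clock: 5.45
eef_pos: [0.5081, 0.1291, 0.141]
tool_rot: [0.467, 0.83, 0.239, 0.188]
ft_force: [-0.3, 1.4, 5.0]
grip_width: 0.0125
grasp_force: 19.3
```

```bash
python3 - <<'E'
from tgt import *
p,R=tap_target(.002);delta(p,R)
E
```

```text
mm [-0.2  0.9 -0.9] deg [-0.1  0.4  0.3] |F [-0.3  1.4  5. ] tq [ 0.2 -0.1  0.1] w 0.012453771906974014 19.288529455661774 j [ 0.2  0.  -0.8  0.2  0.1  1.2] t 5.45
```

Call:
drive_tool --increments '[[[0, 0, 0], [-2.6, -1.1, 4.1], 0.14], [[0, 0, 0], [-3.2, -1.3, 4.9], 0.14], [[0, 0, 0], [-3.2, -1.3, 4.9], 0.14], [[0, 0, 0], [-3.2, -1.3, 4.9], 0.14], [[0, 0, 0], [-3.2, -1.3, 4.9], 0.14], [[0, 0, 0], [0, 0, 0], 0.14]]'

```text
clock: 5.95
eef_pos: [0.5083, 0.1289, 0.141]
tool_rot: [0.244, 0.921, 0.184, 0.241]
ft_force: [1.0, -0.0, 4.8]
grip_width: 0.0123
grasp_force: 20.9
```

```bash
python3 - <<'E'
from tgt import *
p,R=tap_target(.002,1.5);delta(p,R)
E
```

```text
mm [-0.4  1.1 -0.9] deg [-25.7 -10.5  39.8] |F [ 1.  -0.   4.8] tq [ 0.1 -0.2  0.1] w 0.01228846724744411 20.917453180009034 j [ 0.2  0.  -0.8  0.2  0.1  0.7] t 5.95
```

Forces are low, so I'll continue.

Call:
drive_tool --increments '[[[0, 0, 0], [-3.2, -1.3, 5], 0.14], [[0, 0, 0], [-3.2, -1.3, 5], 0.14], [[0, 0, 0], [-3.2, -1.3, 5], 0.14], [[0, 0, 0], [-3.2, -1.3, 5], 0.14], [[0, 0, 0], [-3.2, -1.3, 5], 0.14], [[0, 0, 0], [-3.2, -1.3, 5], 0.14], [[0, 0, 0], [-3.2, -1.3, 5], 0.14], [[0, 0, 0], [0, 0, 0], 0.14]]'

```text
clock: 6.62
eef_pos: [0.5083, 0.1292, 0.1411]
tool_rot: [-0.107, 0.948, 0.086, 0.288]
ft_force: [1.4, 1.6, 5.7]
grip_width: 0.0127
grasp_force: 20.5
```

```bash
python3 - <<'E'
from tgt import *
p,R=tap_target(.002,1.5);delta(p,R)
E
```

```text
mm [-0.4  0.8 -1.1] deg [-3.2 -1.4  4.9] |F [1.4 1.6 5.7] tq [ 0.3 -0.2  0.1] w 0.01273720133195221 20.535474072676152 j [ 0.2  0.  -0.7  0.2  0.1 -0. ] t 6.62
```

Call:
drive_tool --increments '[[[0, 0, 0], [-2, -0.8, 3], 0.14], [[0, 0, 0], [-1.2, -0.6, 1.9], 0.14], [[0, 0, 0], [0, 0, 0], 0.14]]'

```text
clock: 6.87
eef_pos: [0.5083, 0.1292, 0.1411]
tool_rot: [-0.156, 0.941, 0.07, 0.293]
ft_force: [1.5, 0.6, 5.6]
grip_width: 0.0124
grasp_force: 21.1
```

Call:
drive_tool --increments '[[[0, 0, 0], [0, 0, 0], 0.25], [[0, 0, 0], [0, 0, 0], 0.4], [[0, 0, 0], [0, 0, 0], 0.4], [[-4, -1.8, 6.5], [0, 0, 0], 0.4], [[-8, -3.5, 12], [0, 0, 0], 0.4], [[-10, -4.5, 16], [0, 0, 0], 0.4], [[-14, -6, 22], [0, 0, 0], 0.4], [[-16, -7, 25], [0, 0, 0], 0.4]]'

```text
clock: 7.53
eef_pos: [0.4529, 0.1055, 0.2202]
tool_rot: [-0.156, 0.942, 0.07, 0.289]
ft_force: [0.0, -0.6, 0.2]
grip_width: 0.034
grasp_force: 0.0
```

Call:
drive_tool --increments '[[[-16, -7, 25], [0, 0, 0], 0.6], [[-16, -7, 25], [0, 0, 0], 0.8], [[0, 0, 0], [0, 0, 0], 0.8]]'

```text
clock: 7.78
eef_pos: [0.423, 0.0912, 0.277]
tool_rot: [-0.156, 0.94, 0.069, 0.295]
ft_force: [0.3, -0.6, -0.7]
grip_width: 0.068
grasp_force: 0.0
```

```bash
python3 - <<'E'
from tgt import *
a=P[2];R=np.c_[[np.cos(a),np.sin(a),0],[np.sin(a),-np.cos(a),0],[0,0,-1]]
for s in(1,-1):delta(np.array([P[0],P[1],.166-.019+.019+.06]),R*[s,s,1])
out=[]
for n in("side","top"):
    c=camera(n);im=cv2.cvtColor(c["image"],4)
    b=(200,210,320,330) if n=="side" else (170,180,260,270)
    im=cv2.resize(im[b[1]:b[3],b[0]:b[2]],(400,400),interpolation=2);out.append(im)
    m=silhouettes("tap_grip",c)
    if m:print(n,m[0]["bbox"],m[0]["conf"])
    for t in(.15,1.0,1.2,1.4,1.57):h=hull(c,P[:3]+[t]);print(t,h.min(0),h.max(0))
cv2.imwrite("pics/after.png",np.hstack(out))
E
```

```text
mm [141.3  62.6 -51. ] deg [  48.5   22.3 -167.8] |F [ 0.3 -0.6 -0.7] tq [-0.2  0.5 -0. ] w 0.06804138009564359 0.0 j [ 0.1 -0.4 -0.6  0.7  0.2 -0.2] t 7.78
 mm [141.3  62.6 -51. ] deg [-14.7  32.1   4. ] |F [ 0.3 -0.6 -0.7] tq [-0.2  0.5 -0. ] w 0.06804138009564359 0.0 j [ 0.1 -0.4 -0.6  0.7  0.2 -0.2] t 7.78
side [277.1, 238.9, 301.7, 261.0] 0.77
0.15 [283.  238.6] [295.2 265.8]
1.0 [276.9 238.3] [301.8 265.9]
1.2 [276.  238.7] [302.6 265.4]
1.4 [275.5 239.6] [302.9 264.4]
1.57 [275.4 240.6] [302.9 263.3]
0.15 [215.  235.9] [234.1 252.8]
1.0 [220.2 233.8] [228.9 254.8]
1.2 [221.6 233.8] [227.4 254.8]
1.4 [219.8 233.7] [229.2 254.9]
1.57 [218.5 233.9] [230.5 254.7]
```

View pics/after.png

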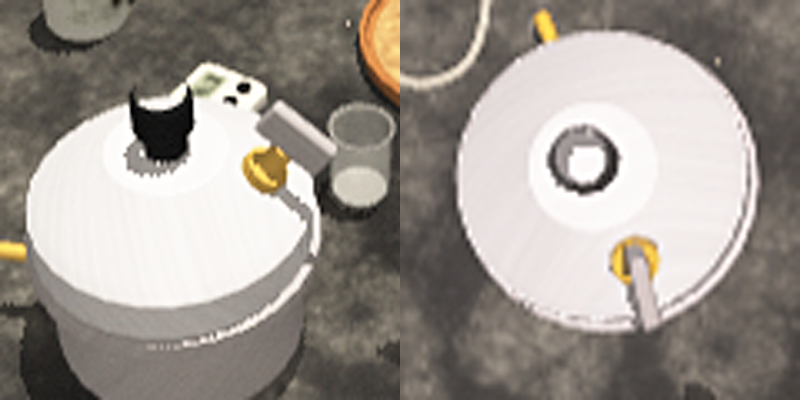

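Call:
drive_tool --increments '[[[18, 8, 0], [-2, 4.5, 0.6], 0.75], [[24, 11, 0], [-2.5, 5.5, 0.7], 0.75], [[24, 11, 0], [-2.5, 5.5, 0.7], 0.75], [[24, 11, -10], [-2.5, 5.5, 0.7], 0.75], [[24, 11, -14], [-2.5, 5.5, 0.7], 0.75], [[17, 7, -14], [-2, 4.5, 0.6], 0.75], [[10, 4, -13], [-0.7, 1.1, 0], 0.75], [[0, 0, 0], [0, 0, 0], 0.75]]'

```text
clock: 8.65
eef_pos: [0.5645, 0.1562, 0.2112]
tool_rot: [-0.199, 0.98, 0.0, -0.011]
ft_force: [0.3, 0.5, -1.4]
grip_width: 0.0639
grasp_force: 0.0
```

```bash
cat >> tgt.py <<'E'
def down(p,yaw):
    a=yaw;return np.array(p),np.c_[[-np.cos(a),-np.sin(a),0],[-np.sin(a),np.cos(a),0],[0,0,-1]]
E
python3 - <<'E'
from tgt import *
delta(*down([P[0],P[1],.150],P[2]))
E
```

```text
mm [ -0.2  -2.4 -61.2] deg [ 0.2 -1.3 -0. ] |F [ 0.3  0.5 -1.4] tq [0.  0.  0.1] w 0.06390730572656121 0.0 j [ 0.3  0.4  0.2  1.4  0.  -0.1] t 8.65
```

Call:
drive_tool --increments '[[[0, -1.2, -12], [0.2, -1.3, 0], 0.75], [[0, -1.2, -15], [0, 0, 0], 0.75], [[0, 0, -14], [0, 0, 0], 0.7], [[0, 0, -10], [0, 0, 0], 0.65], [[0, 0, -6], [0, 0, 0], 0.6], [[0, 0, -4], [0, 0, 0], 0.55], [[0, 0, 0], [0, 0, 0], 0.5], [[0, 0, 0], [0, 0, 0], 0.46]]'

```text
clock: 9.32
eef_pos: [0.5641, 0.1525, 0.1596]
tool_rot: [-0.198, 0.98, 0.0, 0.007]
ft_force: [-0.4, 0.3, 1.0]
grip_width: 0.0393
grasp_force: 0.0
```

Call:
drive_tool --increments '[[[0, 0, 0], [0, 0, 0], 0.44], [[0, 0, 0], [0, 0, 0], 0.42], [[0, 0, 0], [0, 0, 0], 0.4], [[0, 0, 0], [0, 0, 0], 0.4]]'

```text
clock: 9.65
eef_pos: [0.5642, 0.1533, 0.16]
tool_rot: [-0.198, 0.98, 0.001, 0.008]
ft_force: [-2.2, 2.5, 1.6]
grip_width: 0.0341
grasp_force: 1.7
```

```bash
python3 - <<'E'
from tgt import *
delta(*down([P[0],P[1],.150],P[2]))
E
```

```text
mm [  0.1   0.5 -10. ] deg [-0.3  0.8  0. ] |F [-2.2  2.5  1.6] tq [0.6 0.3 0. ] w 0.034098295479346175 1.6576446892577223 j [ 0.3  0.4  0.1  1.2  0.  -0.1] t 9.65
```

Call:
drive_tool --increments '[[[0, 0, 0], [0, 0, 0], 0.5], [[0, 0, 0], [0, 0, 0], 0.5], [[0, 0, -4], [0, 0.5, 0], 0.5], [[0, 0.3, -4], [0, 0.2, 0], 0.5], [[0, 0, -3], [0, 0, 0], 0.5], [[0, 0, 0], [0, 0, 0], 0.5]]'

```text
clock: 10.15
eef_pos: [0.5634, 0.1524, 0.1466]
tool_rot: [-0.198, 0.98, 0.001, -0.0]
ft_force: [-0.2, 0.1, -0.6]
grip_width: 0.0428
grasp_force: 0.0
```

```bash
python3 - <<'E'
from tgt import *
delta(*down([P[0],P[1],.150],P[2]))
E
```

```text
mm [0.9 1.4 3.4] deg [-0.2 -0.1  0.1] |F [-0.2  0.1 -0.6] tq [-0.  0. -0.] w 0.04278149396576749 0.0 j [ 0.3  0.5  0.1  1.2  0.  -0.1] t 10.15
```

Call:
drive_tool --increments '[[[0.5, 0.9, 2], [0, 0, 0], 0.45], [[0, 0, 0], [0, 0, 0], 0.42], [[0, 0, 0], [0, 0, 0], 0.38], [[0, 0, 0], [0, 0, 0], 0.34], [[0, 0, 0], [0, 0, 0], 0.3], [[0, 0, 0], [0, 0, 0], 0.2], [[0, 0, 0], [0, 0, 0], 0.2]]'

```text
clock: 10.73
eef_pos: [0.5648, 0.1538, 0.1507]
tool_rot: [-0.198, 0.98, 0.002, 0.001]
ft_force: [0.2, 0.4, 4.0]
grip_width: 0.0319
grasp_force: 59.5
```

```bash
python3 - <<'E'
from tgt import *
delta(*down([P[0],P[1],.150],P[2]))
E
```

```text
mm [-0.5 -0.  -0.7] deg [-0.2  0.1  0.1] |F [0.2 0.4 4. ] tq [ 0.1  0.1 -0. ] w 0.03190689462896866 59.475017320364714 j [ 0.3  0.5  0.1  1.2  0.  -0.1] t 10.73
```

Call:
drive_tool --increments '[[[0, 0, 2], [0, 0, 0], 0.2], [[0, 0, 3], [0, 0, 0], 0.2], [[0, 0, 4], [0, 0, 0], 0.2], [[0, 0, 5], [0, 0, 0], 0.2], [[0, 0, 0], [0, 0, 0], 0.2]]'

```text
clock: 11.15
eef_pos: [0.5649, 0.1537, 0.1649]
tool_rot: [-0.198, 0.98, 0.002, 0.001]
ft_force: [0.9, -0.0, -2.7]
grip_width: 0.0321
grasp_force: 59.7
```

Call:
drive_tool --increments '[[[0, 0, 6], [0, 0, 0], 0.2], [[0, 0, 8], [0, 0, 0], 0.2], [[0, 0, 10], [0, 0, 0], 0.2], [[0, 0, 12], [0, 0, 0], 0.2], [[0, 0, 12], [0, 0, 0], 0.2], [[0, 0, 8], [0, 0, 0], 0.2], [[0, 0, 4], [0, 0, 0], 0.2], [[0, 0, 0], [0, 0, 0], 0.2]]'

```text
clock: 11.82
eef_pos: [0.5652, 0.1539, 0.2258]
tool_rot: [-0.198, 0.98, 0.002, 0.002]
ft_force: [0.1, -0.0, -4.2]
grip_width: 0.0319
grasp_force: 59.8
```

```bash
python3 - <<'E'
from tgt import *
delta(*down([.5115,-.168,.16],P[2]))
out=[]
for n in("side","top"):
    c=camera(n);im=cv2.cvtColor(c["image"],4)
    b=(190,180,390,330) if n=="side" else (170,150,390,315)
    im=cv2.resize(im[b[1]:b[3],b[0]:b[2]],(400,300),interpolation=2);out.append(im)
    for s in silhouettes("mortar",c)[:1]:print(s["conf"],s["bbox"])
cv2.imwrite("pics/lift.png",np.hstack(out))
# dish edge, colour segmentation (orange wood+cork)
for n in("side","top"):
    pass
E
```

```text
mm [ -53.7 -321.9  -65.8] deg [-0.2  0.2  0.1] |F [ 0.1 -0.  -4.2] tq [ 0.1 -0.1 -0. ] w 0.03188699108694219 59.82876967638731 j [ 0.3  0.4  0.2  1.4  0.  -0.1] t 11.82
0.98 [237.2, 278.3, 271.5, 305.3]
```

View pics/lift.png

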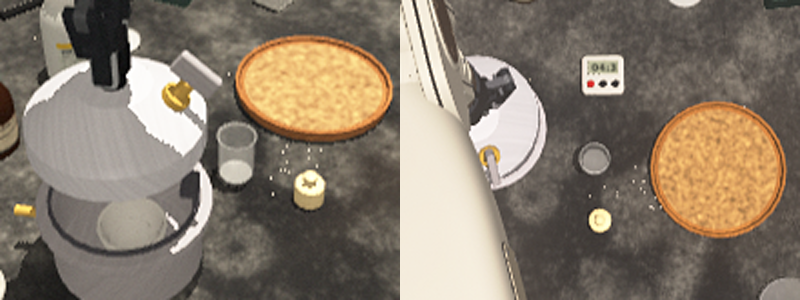

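Call:
drive_tool --increments '[[[-1, -6, 0], [0, 0, 0], 0.2], [[-2, -12, 0], [0, 0, 0], 0.2], [[-3, -18, 0], [0, 0, 0], 0.2], [[-4, -22, 0], [0, 0, 0], 0.2], [[-4, -24, 0], [0, 0, 0], 0.2], [[-4, -24, 0], [0, 0, 0], 0.2], [[-4, -24, 0], [0, 0, 0], 0.2], [[-4, -24, 0], [0, 0, 0], 0.2]]'

```text
clock: 12.68
eef_pos: [0.5375, -0.0025, 0.2239]
tool_rot: [-0.198, 0.98, 0.001, 0.001]
ft_force: [0.4, 0.6, -4.1]
grip_width: 0.0323
grasp_force: 59.9
```

Call:
drive_tool --increments '[[[-4, -24, 0], [0, 0, 0], 0.2], [[-4, -24, 0], [0, 0, 0], 0.2], [[-4, -24, 0], [0, 0, 0], 0.2], [[-4, -24, 0], [0, 0, 0], 0.2], [[-4, -24, 0], [0, 0, 0], 0.2], [[-3, -20, 0], [0, 0, 0], 0.2], [[-3, -16, 0], [0, 0, 0], 0.2], [[-1, -8, 0], [0, 0, 0], 0.2]]'

```text
clock: 13.35
eef_pos: [0.51, -0.1672, 0.2239]
tool_rot: [-0.196, 0.981, 0.001, 0.0]
ft_force: [0.5, 0.5, -3.4]
grip_width: 0.0319
grasp_force: 59.9
```

Call:
drive_tool --increments '[[[0, -2, 0], [0, 0, 0], 0.2], [[0, 0, 0], [0, 0, 0], 0.2], [[0, 0, 0], [0, 0, 0], 0.2]]'

```text
clock: 13.6
eef_pos: [0.5114, -0.1658, 0.224]
tool_rot: [-0.198, 0.98, 0.002, 0.001]
ft_force: [-0.7, -1.0, -2.9]
grip_width: 0.0321
grasp_force: 59.9
```

```bash
python3 - <<'E'
from tgt import *
delta(*down([.5117,-.1695,.0807],P[2]))
E
```

```text
mm [   0.3   -3.7 -143.3] deg [-0.2  0.1  0.1] |F [-0.7 -1.  -2.9] tq [ 0.  -0.1  0. ] w 0.03211105380940884 59.937678538262844 j [-0.3  0.3  0.1  1.3  0.  -0.7] t 13.6
```

Call:
drive_tool --increments '[[[0, -1, -8], [0, 0, 0], 0.2], [[0, -1, -14], [0, 0, 0], 0.2], [[0, -1, -18], [0, 0, 0], 0.2], [[0, -0.7, -20], [0, 0, 0], 0.2], [[0, 0, -18], [0, 0, 0], 0.2], [[0, 0, -14], [0, 0, 0], 0.2], [[0, 0, -8], [0, 0, 0], 0.2], [[0, 0, 0], [0, 0, 0], 0.2]]'

```text
clock: 14.27
eef_pos: [0.5099, -0.1687, 0.1216]
tool_rot: [-0.199, 0.98, 0.003, -0.001]
ft_force: [-0.3, 0.2, -4.6]
grip_width: 0.032
grasp_force: 60.0
```

```bash
python3 - <<'E'
from tgt import *
delta(*down([.5117,-.1695,.0807],P[2]))
c=camera("side");im=cv2.cvtColor(c["image"],4);cv2.imwrite("pics/low.png",cv2.resize(im[170:280,280:410],(650,550),interpolation=2))
E
```

```text
mm [  1.8  -0.8 -40.9] deg [-0.3 -0.2 -0. ] |F [-0.3  0.2 -4.6] tq [-0.  0. -0.] w 0.032005976132425985 59.98832224868238 j [-0.3  0.4 -0.1  1.1  0.  -0.7] t 14.27
```

View pics/low.png

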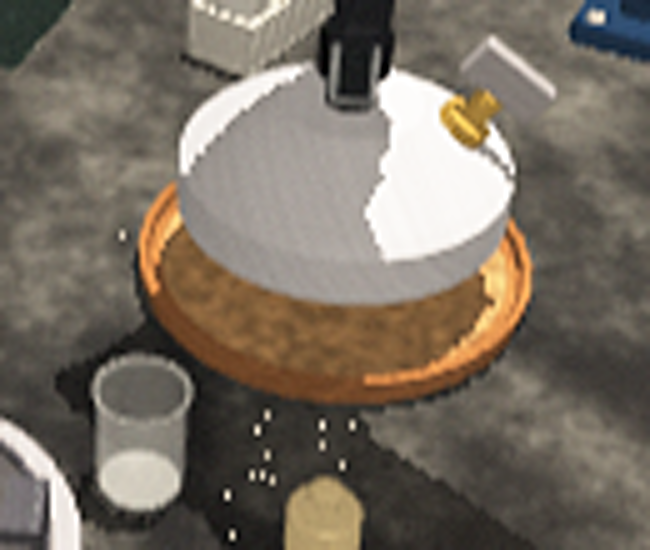

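Call:
drive_tool --increments '[[[0.5, 0, -5], [0, 0, 0], 0.2], [[0.5, 0, -8], [0, 0, 0], 0.2], [[0, 0, -8], [0, 0, 0], 0.2], [[0, 0, -6], [0, 0, 0], 0.2], [[0, 0, -4], [0, 0, 0], 0.2], [[0, 0, -2], [0, 0, 0], 0.2], [[0, 0, -1], [0, 0, 0], 0.2], [[0, 0, 0], [0, 0, 0], 0.2]]'

```text
clock: 14.98
eef_pos: [0.5124, -0.1701, 0.0899]
tool_rot: [-0.198, 0.98, 0.002, 0.001]
ft_force: [-0.6, -0.2, -3.8]
grip_width: 0.0323
grasp_force: 60.0
```

Call:
drive_tool --increments '[[[0, 0, -1], [0, 0, 0], 0.2], [[0, 0, -1], [0, 0, 0], 0.2], [[0, 0, -1], [0, 0, 0], 0.2], [[0, 0, 0], [0, 0, 0], 0.2]]'

```text
clock: 15.32
eef_pos: [0.5124, -0.17, 0.0871]
tool_rot: [-0.198, 0.98, 0.002, 0.001]
ft_force: [-0.9, -0.1, -2.7]
grip_width: 0.032
grasp_force: 60.0
```

Call:
drive_tool --increments '[[[0, 0, -1], [0, 0, 0], 0.2], [[0, 0, -1], [0, 0, 0], 0.2], [[0, 0, -1], [0, 0, 0], 0.2], [[0, 0, -1], [0, 0, 0], 0.2], [[0, 0, 0], [0, 0, 0], 0.2]]'

```text
clock: 15.73
eef_pos: [0.5123, -0.17, 0.0828]
tool_rot: [-0.198, 0.98, 0.002, 0.001]
ft_force: [0.1, 0.4, -3.7]
grip_width: 0.0321
grasp_force: 60.0
```

Call:
drive_tool --increments '[[[0, 0, -1], [0, 0, 0], 0.2], [[0, 0, -1], [0, 0, 0], 0.2], [[0, 0, 0], [0, 0, 0], 0.2]]'

```text
clock: 15.98
eef_pos: [0.5124, -0.17, 0.0809]
tool_rot: [-0.198, 0.98, 0.002, 0.001]
ft_force: [-0.5, 0.8, -3.3]
grip_width: 0.032
grasp_force: 60.0
```

Call:
drive_tool --increments '[[[0, 0, -0.7], [0, 0, 0], 0.2], [[0, 0, -0.7], [0, 0, 0], 0.2], [[0, 0, 0], [0, 0, 0], 0.2], [[0, 0, 0], [0, 0, 0], 0.2]]'

```text
clock: 16.32
eef_pos: [0.5126, -0.17, 0.0807]
tool_rot: [-0.198, 0.98, 0.001, 0.001]
ft_force: [-2.8, 1.5, 5.3]
grip_width: 0.0318
grasp_force: 60.9
```

Call:
drive_tool --increments '[[[0, 0, 0], [0, 0, 0], 0.37], [[0, 0, 0], [0, 0, 0], 0.42], [[0, 0, 0], [0, 0, 0], 0.5], [[0, 0, 0], [0, 0, 0], 0.6], [[0, 0, 0], [0, 0, 0], 0.65], [[0, 0, 6], [0, 0, 0], 0.65], [[0, 0, 12], [0, 0, 0], 0.65], [[0, 0, 20], [0, 0, 0], 0.65]]'

```text
clock: 16.98
eef_pos: [0.511, -0.1696, 0.1164]
tool_rot: [-0.198, 0.98, 0.003, -0.001]
ft_force: [-0.4, 0.2, 0.6]
grip_width: 0.0554
grasp_force: 0.0
```

Call:
drive_tool --increments '[[[0, 0, 30], [0, 0, 0], 0.65], [[0, 0, 30], [0, 0, 0], 0.65], [[-20, 0, 30], [0, 0, 0], 0.65], [[-30, 0, 20], [0, 0, 0], 0.65], [[-30, 0, 10], [0, 0, 0], 0.65], [[-30, 0, 0], [0, 0, 0], 0.65], [[-20, 0, 0], [0, 0, 0], 0.65], [[0, 0, 0], [0, 0, 0], 0.65]]'

```text
clock: 17.65
eef_pos: [0.379, -0.1697, 0.2387]
tool_rot: [-0.197, 0.98, 0.002, 0.0]
ft_force: [0.2, -0.5, -1.1]
grip_width: 0.0555
grasp_force: 0.0
```

```bash
python3 - <<'E'
from tgt import *
out=[]
for n in("side","top"):
    c=camera(n);im=cv2.cvtColor(c["image"],4)
    b=(190,180,400,337) if n=="side" else (170,150,390,315)
    im=cv2.resize(im[b[1]:b[3],b[0]:b[2]],(400,300),interpolation=2);out.append(im)
cv2.imwrite("pics/end.png",np.hstack(out))
print(get_obs()["eef_pos"],get_obs()["ft_force"])
E
```

```text
[ 0.4 -0.2  0.2] [ 0.3 -0.5  0.2]
```

View pics/end.png

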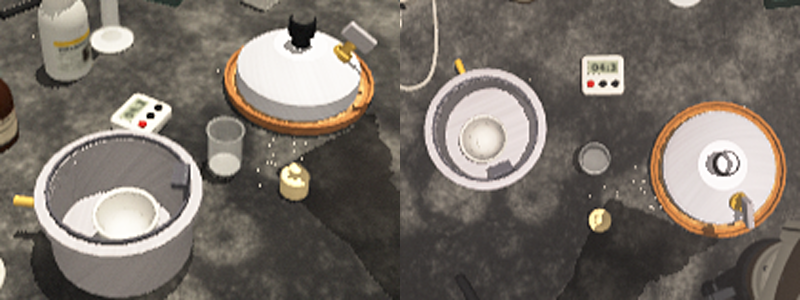

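The lid lies flat in the dish with its knob up (top crop ~(718,165)) and the tap open. The mortar stands in the pot (~(483,138)), and the beaker, timer and weight haven't moved.

```bash
python3 -c "
from workcell import *
print(job_done())"
```

```text
the job is handed in; nothing more can be done
None
```

I opened the vent tap about a quarter turn anticlockwise, then lifted the lid off level and set it flat, knob up, in the cork-lined dish. In the final pictures the mortar, beaker, timer and weight stood where they were; the job is handed in, but the hand-in gave no verdict.

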